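# Pack the glass-shaping kit into its caddy

### The arm

A 6-joint arm with a two-finger parallel gripper is mounted at the origin on the work surface. World frame = base frame: x ahead of the robot, y to its left, z up, the work surface at z = 0. Lengths are in m, angles in rad, forces in N, time in s.
With the tool pointing down it reaches from about 0.35 to 0.95 m from the base axis. Payload 17.4 kg.
Tool frame: the origin (TCP) lies on the centre line of the jaws, within the pads' length; the fingertips stand 22 mm ahead of it and the grasp point (between the pads) lies 3 mm ahead of it (bot.tip_reach is the distance from the TCP to the fingertips, in m); z points along the fingers, y is the line along which they close (so a half turn about z gives the same grasp; the last joint's range is limited). The gripper opens to 93 mm and grips with 3 to 60 N. Pads are 15 mm wide; open, the fingers measure 128 mm over their backs; the gripper's body (75 mm by 188 mm) begins 65 mm behind the grasp point.
Start: joints at [-1.262, 0.116, 1.442, -0, 1.584, -0.038], TCP at [0.229, -0.635, 0.241] pointing down, gripper open.
Joint ranges: [-2.83, 2.83], [-0.83, 2.19], [0.07, 2.5], [-1.14, 4.28], [0.01, 3], [-2.97, 2.97]. Speed limits (rad/s): [1.89, 1.89, 2.22, 3.14, 3.14, 3.14].

### API

Orientations are given as a unit quaternion [w, x, y, z].
In Python, from station import get_state, grab_frame, get_calibration, workorder, bot gives the robot as it stands.
- The arm moves only by the tool arm_command, never from a script. Its argument "deltas" is a list of rows, each a list of 7 numbers: the shift along the world's x, y, z in cm, then the turn, a rotation vector about the world's x, y, z in rad, then the opening, from -1 (shut) to 1 (fully open). A call has 1 to 12 rows; each row shifts and turns the commanded pose from where the row before left it; what a row does not reach is not made up. A row lasts 1/10 s, in which the tool goes at most 50 mm and 8.59 degrees, less where a joint would pass 70% of its speed; a pose out of reach is approached as far as the arm can. A call is refused whole if a number of a shift passes 5 or a number of a turn 0.15, either way. A call with a gripper value outside its range is refused whole. The fingers move at their own pace and stop on an object; "force" is the grip in N (left out, the last holds). Time passes only in rows, so rows that do not move let the fingers close. It gives the time, the measured TCP pose, the force, the opening and the grip force at its end, in the units of the state.
- get_state(): the state, without advancing time (a new reading comes with each control period).
- grab_frame(name): name is "scene" or "top" or "wrist"; returns (picture, depth): 420x560x3 uint8, blue, green, red; 420x560 float32, m along the optical axis (not along the pixel's ray), 0 where there is no reading.
- get_calibration(name): a dict with "K" (3x3 intrinsics, pixels), "rvec" (rotation vector, rad) and "tvec" (3), from world to camera coordinates, as OpenCV has them; the wrist camera has in their place "mount" (4x4, takes a point from camera to tool coordinates, whose origin is the TCP and whose axes are the flange's). Camera axes: x right, y down, z forward; pixel columns grow to the right and rows downward; lengths in m; the calibration is good to about 2 mm. A picture is of the moment at which its call begins: read the wrist's pose just before it. get_calibration takes no time and is no camera call.
- workorder.sign_off(): hands the job in; it is judged then, once.
The state is a dict: "time_s": time; "q": joint angles; "joint_velocities": joint speeds; "tau": joint torques, N m; "eef_pos": TCP position; "orientation": TCP orientation; "force": force on the tool from outside, world axes, zero at the start; "wrist_torque": the same for the moment, N m; "grip_width": finger opening in m; "finger_force": force on a finger pad.
Only numpy, scipy, OpenCV 4.12 (cv2) and the standard library are available. Lean on these libraries where they do the work, as an engineer would, in place of code of your own. Each camera call takes 0.05 s, during which the arm holds its last target. There are 200 camera calls.

### The job

Put the four pieces of the glass-shaping kit away in the wooden caddy, each upright and fully down in the well of its own shape: the dark square mould with the round cup in its top into the square well, the brass bar with the groove into the long well, the cork ring into the large round well and the small brass cup into the small round well. Leave the solid dark block and the solid cork disc, which have no hollow and do not belong to the kit, standing where they are.

Things in the scene. Friction and masses are not known exactly. Their poses are not given: they have to be found in the camera images.
- mould_mid (a point): Square graphite mould: dark grey block 50 x 50 mm, 38 mm high, with a round cup 32 mm wide and 16 mm deep in its top, the cup's bottom worn light. About 0.16 kg, loose. Origin at its centre, half-way up; z up, out of its cup; x and y square to its sides.
- bar_mid (a point): Brass rolling bar, 74 mm long (along its x), 28 mm wide (y), 36 mm high, with a groove 12 mm wide and 12 mm deep along the top, dull at the bottom. About 0.5 kg, loose. Origin at its centre, half-way up; z up, out of its groove.
- ring_mid (a point): Cork ring 60 mm across, 36 mm high, with a hole 32 mm wide right through. About 0.04 kg, loose. Origin at its centre, half-way up; z up, out of its hole.
- cup_mid (a point): Small round brass cup 36 mm across, 40 mm high, hollow 26 mm wide and 16 mm deep in the top, dull at the bottom. About 0.25 kg, loose. Origin at its centre, half-way up; z up, out of its hollow.
- plain_block_mid (a point): Look-alike, not part of the kit: solid dark grey graphite block 50 x 50 mm, 38 mm high, with a plain flat top. Loose. Origin at its centre, half-way up; z up.
- cork_disc_mid (a point): Look-alike, not part of the kit: solid cork disc 60 mm across, 36 mm high, with no hole. Loose. Origin at its centre, half-way up; z up.
- well_square_floor (a point): Square well, 64 x 64 mm, for the square mould. It is a light wooden insert, 98 x 88 mm outside (98 along its x) and 14 mm high, one of four that fill the shallow dark wooden caddy in two rows of two (pitch 100 mm along x, 90 mm along y; caddy 214 x 194 mm, rim 20 mm above the table); which insert is at which corner changes. Fixed. Well 10 mm deep, grey felt floor 8 mm above the table. Origin: centre of the well's floor; x and y along the caddy's sides, z up.
- well_slot_floor (a point): Long well, 88 mm along x by 42 mm along y, for the grooved bar. It is a light wooden insert, 98 x 88 mm outside (98 along its x) and 14 mm high, one of four that fill the shallow dark wooden caddy in two rows of two (pitch 100 mm along x, 90 mm along y; caddy 214 x 194 mm, rim 20 mm above the table); which insert is at which corner changes. Fixed. Well 10 mm deep, grey felt floor 8 mm above the table. Origin: centre of the well's floor; x and y along the caddy's sides, z up.
- well_big_floor (a point): Large round well, 74 mm across, for the cork ring. It is a light wooden insert, 98 x 88 mm outside (98 along its x) and 14 mm high, one of four that fill the shallow dark wooden caddy in two rows of two (pitch 100 mm along x, 90 mm along y; caddy 214 x 194 mm, rim 20 mm above the table); which insert is at which corner changes. Fixed. Well 10 mm deep, grey felt floor 8 mm above the table. Origin: centre of the well's floor; x and y along the caddy's sides, z up.
- well_small_floor (a point): Small round well, 50 mm across, for the small brass cup. It is a light wooden insert, 98 x 88 mm outside (98 along its x) and 14 mm high, one of four that fill the shallow dark wooden caddy in two rows of two (pitch 100 mm along x, 90 mm along y; caddy 214 x 194 mm, rim 20 mm above the table); which insert is at which corner changes. Fixed. Well 10 mm deep, grey felt floor 8 mm above the table. Origin: centre of the well's floor; x and y along the caddy's sides, z up.

How it is judged:
At the end, for the whole second after the job is handed in: Each of the four kit pieces stands in its own well: within 12 mm of its centre, bottom within 3.5 mm of its floor, upright within 0.12 rad, at rest, released. The solid block and solid cork disc stand upright at rest within 25 mm of where they started (horizontal distance between mould_mid and well_square_floor below 0.012 m and z of mould_mid in the frame of well_square_floor between 0.0155 and 0.0225 m and angle between each of mould_mid, bar_mid, ring_mid, cup_mid, plain_block_mid, cork_disc_mid's own z axis and vertical below 0.12 rad and linear speed of each of mould, bar, ring, cup, plain_block, cork_disc below 0.02 m/s and contact force between each of mould, bar, ring, cup and the fingers below 0.2 N and horizontal distance between bar_mid and well_slot_floor below 0.012 m and z of bar_mid in the frame of well_slot_floor between 0.0145 and 0.0215 m and horizontal distance between ring_mid and well_big_floor below 0.012 m and z of ring_mid in the frame of well_big_floor between 0.0145 and 0.0215 m and horizontal distance between cup_mid and well_small_floor below 0.012 m and z of cup_mid in the frame of well_small_floor between 0.0165 and 0.0235 m and distance of each of plain_block_mid, cork_disc_mid from where it was at the start of the episode below 0.025 m); the robot touches nothing.
It also fails if it takes over 102 s, if anything falls off the work surface, if the arm or the gripper's body presses on something with over 40 N, if the wrist force passes 120 N, or if a joint passes its speed limit or range.

## Working session

There is one attempt and no reset: what is moved stays moved. The work goes in short steps, Python scripts to look and compute and a tool call to move; the robot and the scene stay as the last step left them, time stands still between calls to the robot, and variables do not carry over. Pictures are saved under pics/ and viewed, at most 14 in all, crops included, and the job is handed in when it is done.

Besides the shell and the picture viewer there is one more tool, called in YAML: its name, and indented under it one key for each argument. arm_command: Moves the arm, as the interface text tells. Its arguments: {"type":"object","properties":{"deltas":{"type":"array"},"force":{"type":"number"}},"required":["deltas"]}

```bash
ls; mkdir -p pics
python3 - <<'E'
from station import *
import cv2,numpy as np
s=get_state();print(s)
for n in("top","scene"):
    p,d=grab_frame(n);cv2.imwrite(f"pics/{n}0.png",p);np.save(f"{n}0.npy",d);c=get_calibration(n);print(n,c)
print(get_calibration("wrist"))
E
```

```text
pics
{'time_s': 0.0, 'q': array([-1.26175115e+00,  1.16513461e-01,  1.44226539e+00, -7.86366234e-06,
        1.58402394e+00, -3.78222377e-02]), 'joint_velocities': array([9.92696131e-04, 3.57550377e-04, 1.29033267e-05, 9.99614235e-04,
       2.77007780e-05, 1.50537639e-04]), 'tau': array([-1.65507499e-04, -7.21257448e+01, -6.22619963e+01,  7.80626899e-02,
        2.37779418e-02, -8.46725629e-05]), 'eef_pos': array([ 0.22938805, -0.63463216,  0.23988657]), 'orientation': array([-5.98980290e-04,  9.84997863e-01,  1.72565476e-01, -8.56981814e-05]), 'force': array([0.25865906, 0.25801382, 0.71268377]), 'wrist_torque': array([ 0.00955387, -0.0336171 , -0.01344723]), 'finger_force': 0.0, 'grip_width': 0.0932689471370891}
top {'K': array([[524.98785914,   0.        , 284.0022235 ],
       [  0.        , 524.98785914, 199.14344656],
       [  0.        ,   0.        ,   1.        ]]), 'rvec': array([ 2.14273617, -2.11614967,  0.21889839]), 'tvec': array([-0.01874176,  0.52792564,  0.95728178])}
scene {'K': array([[450.76077395,   0.        , 281.69356598],
       [  0.        , 450.76077395, 211.11667265],
       [  0.        ,   0.        ,   1.        ]]), 'rvec': array([ 0.9940335 ,  2.695467  , -0.72303628]), 'tvec': array([ 0.41000806, -0.25438322,  1.16959089])}
{'K': array([[292.85408146,   0.        , 283.48954426],
       [  0.        , 292.85408146, 209.84703282],
       [  0.        ,   0.        ,   1.        ]]), 'mount': array([[-8.69796747e-04, -9.61316083e-01, -2.75446242e-01,
         7.65385128e-02],
       [ 9.99999601e-01, -7.79439405e-04, -4.37503750e-04,
        -1.94043524e-04],
       [ 2.05885737e-04, -2.75446512e-01,  9.61316377e-01,
        -1.44934059e-01],
       [ 0.00000000e+00,  0.00000000e+00,  0.00000000e+00,
         1.00000000e+00]])}
```

View pics/top0.png

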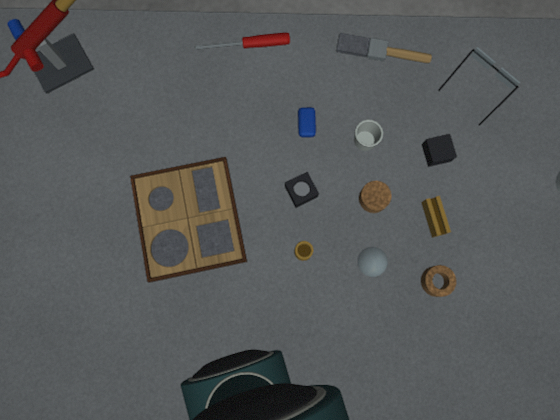

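View pics/scene0.png

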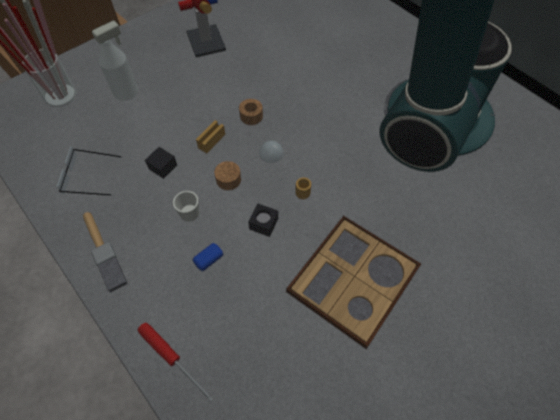

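The top view shows the caddy at about (188,218), with the small well at top left, the slot at top right, the big well at bottom left and the square well at bottom right. The pieces are the mould (301,189), cup (304,250), bar (435,215) and ring (439,281). The decoys are the block (439,150) and disc (376,196). Image up is +x and left is +y.

```bash
cat > h.py <<'E'
from station import *
import cv2,numpy as np
from scipy.spatial.transform import Rotation as R
def cam(n,s=None):
    c=get_calibration(n)
    if n=="wrist":
        q=s["orientation"];T=np.eye(4);T[:3,:3]=R.from_quat([q[1],q[2],q[3],q[0]]).as_matrix();T[:3,3]=s["eef_pos"]
        M=T@c["mount"];return c["K"],M[:3,:3],M[:3,3]
    r=cv2.Rodrigues(c["rvec"])[0];return c["K"],r.T,-r.T@c["tvec"]
def rays(cm,uv):
    K,Rm,o=cm;uv=np.atleast_2d(uv).astype(float)
    return (np.c_[uv,np.ones(len(uv))]@np.linalg.inv(K).T)@Rm.T
def plane(cm,uv,z):
    d=rays(cm,uv);return cm[2]+d*((z-cm[2][2])/d[:,2])[:,None]
def cloud(cm,d):
    v,u=np.indices(d.shape);r=rays(cm,np.c_[u.ravel(),v.ravel()])
    return (cm[2]+r*d.ravel()[:,None]).reshape(*d.shape,3)
E
cat > m.py <<'E'
from h import *
p=cv2.imread("pics/top0.png");d=np.load("top0.npy");cm=cam("top");P=cloud(cm,d)
print("table z",np.percentile(P[300:340,400:500,2],[5,50,95]))
for n,(u,v),h in[("mould",(301,189),.038),("cup",(304,250),.040),("bar",(435,215),.036),("ring",(439,281),.036),("block",(439,150),.038),("disc",(376,196),.036)]:
    sl=np.zeros(d.shape,bool);sl[v-28:v+29,u-28:u+29]=1
    m=(sl&(abs(P[...,2]-h)<.007)&(d>0)).astype(np.uint8)
    k,l,st,_=cv2.connectedComponentsWithStats(m);i=1+np.argmax(st[1:,4]);q=np.argwhere(l==i)[:,::-1]
    w=plane(cm,q,h)[:,:2];r=cv2.minAreaRect((w*1000).astype(np.float32))
    print(n,"zmed",round(np.median(P[l==i][:,2]),4),"rect c",np.round(r[0],1),"size",np.round(r[1],1),"ang",round(r[2],1))
# caddy
sl=np.zeros(d.shape,bool);sl[145:295,115:262]=1
hsv=cv2.cvtColor(p,cv2.COLOR_BGR2HSV)
wood=(sl&(hsv[...,1]>70)&(hsv[...,0]<30)).astype(np.uint8)
c=max(cv2.findContours(wood,0,1)[0],key=cv2.contourArea)
r=cv2.minAreaRect((plane(cm,c[:,0],.02)[:,:2]*1000).astype(np.float32));print("caddy",r)
fill=np.zeros(d.shape,np.uint8);cv2.drawContours(fill,[c],-1,1,-1)
f=cv2.morphologyEx(((fill==1)&(wood==0)).astype(np.uint8),cv2.MORPH_OPEN,np.ones((3,3)))
k,l,st,ct=cv2.connectedComponentsWithStats(f)
for i in range(1,k):
    if st[i,4]>200:
        q=np.argwhere(l==i)[:,::-1]
        r=cv2.minAreaRect((plane(cm,q,.013)[:,:2]*1000).astype(np.float32))
        print("well",ct[i].round(),np.round(r[0],1),np.round(r[1],1),round(r[2],1),"z",np.median(P[l==i][:,2]).round(4))
E
python3 m.py
```

```text
table z [-0.00315214 -0.00010702  0.00305154]
mould zmed 0.0376 rect c [552.7 -47.1] size [50.5 50.7] ang 27.6
cup zmed 0.0389 rect c [432.  -51.5] size [34.3 34.4] ang 0.7
bar zmed 0.0358 rect c [ 505.2 -321.7] size [74.  11.2] ang 13.9
ring zmed 0.0356 rect c [ 377.7 -311.5] size [59.2 58.6] ang 87.7
block zmed 0.0376 rect c [ 638.1 -323.9] size [50.9 52.5] ang 13.8
disc zmed 0.0358 rect c [ 540.3 -192.6] size [57.8 58.4] ang 44.5
caddy ((494.2032775878906, 176.187255859375), (213.22134399414062, 192.8600616455078), 12.6569242477417)
well [205. 189.] [553.5 144.1] [87.1 42. ] 12.8 z 0.0084
well [161. 198.] [533.2 231.4] [46.5 47.7] 0.8 z 0.0084
well [215. 238.] [455.9 122.3] [63.7 64. ] 12.9 z 0.0084
well [169. 248.] [436.2 210.4] [72.3 69.9] 2.6 z 0.0083
```

Run:
```python
from h import *
p=cv2.imread("pics/top0.png");d=np.load("top0.npy");cm=cam("top");P=cloud(cm,d)
S=P[180:250,408:465];m=(S[...,2]>.014)
q=np.argwhere(m)[:,::-1]+[408,180]
m=m.astype(np.uint8);k,l,st,_=cv2.connectedComponentsWithStats(m);i=1+np.argmax(st[1:,4])
q=np.argwhere(l==i)[:,::-1]+[408,180]
print("bar",cv2.minAreaRect((plane(cm,q,.036)[:,:2]*1000).astype(np.float32)))
for n,(u,v),r in[("mug",(368,133),18),("sphere",(372,262),18),("blue",(307,122),20)]:
    S=P[v-r:v+r,u-r:u+r].reshape(-1,3);S=S[S[:,2]>.015];print(n,S.mean(0).round(3),S[:,2].max().round(3))
```

```text
bar ((501.7755432128906, -309.7965087890625), (74.40145111083984, 35.41559982299805), 14.83889102935791)
mug [ 0.66  -0.177  0.057] 1.04
sphere [ 0.413 -0.184  0.037] 1.04
blue [ 0.688 -0.057  0.039] 1.04
```

arm_command:
  deltas:
    - [1.5,3.2,0,0,0,0,1]
    - [1.5,3.2,0,0,0,0,1]
    - [1.5,3.2,0,0,0,0,1]
    - [1.5,3.2,0,0,0,0,1]
    - [1.5,3.2,0,0,0,0,1]
    - [1.5,3.2,0,0,0,0,1]
    - [1.5,3.2,0,0,0,0,1]
    - [1.5,3.2,0,0,0,0,1]
    - [1.5,3.2,0,0,0,0,1]
    - [1.3,3.5,0,0,0,0,1]
    - [0,0,0,0,0,0,1]
  force: 15

```text
time_s: 1.2
eef_pos: [0.3784, -0.3089, 0.2407]
orientation: [-0.0, 0.985, 0.174, 0.0]
force: [-0.5, -1.0, -0.2]
grip_width: 0.093
finger_force: 0.0
```

Run:
```python
from h import *
s=get_state();p,d=grab_frame("wrist");cv2.imwrite("pics/w1.png",p);cm=cam("wrist",s);P=cloud(cm,d)
np.save("w1.npy",P)
for n,c,R0,zl in[("ring",(.378,-.311),.045,.03),("bar",(.5026,-.3134),.05,.03)]:
    m=(np.hypot(P[...,0]-c[0],P[...,1]-c[1])<R0)&(P[...,2]>zl)&(P[...,2]<.06)&(d>0)
    q=np.argwhere(m)[:,::-1];print(n,len(q),np.median(P[m][:,2]) if len(q) else 0,cv2.minAreaRect((plane(cm,q,.036)[:,:2]*1000).astype(np.float32)) if len(q) else 0)
```

```text
ring 1344 0.03657993916547786 ((378.83551025390625, -311.0036926269531), (58.644187927246094, 58.5210075378418), 64.7460708618164)
bar 1128 0.036636799172631906 ((503.8385314941406, -311.50927734375), (74.1962661743164, 28.54134750366211), 14.699567794799805)
```

View pics/w1.png

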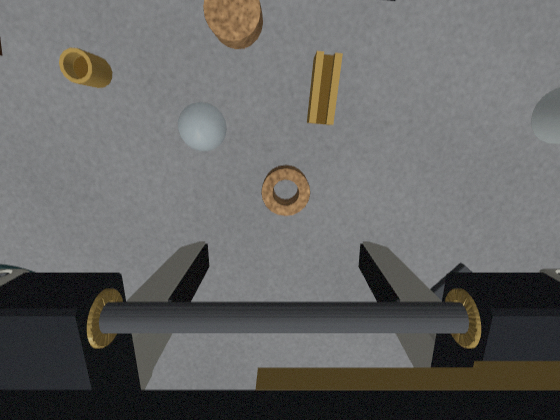

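The wrist view shows the ring at (286,190) and the bar at (325,88). It agrees with the top camera to within 1–2 mm. I'll grasp the ring now.

arm_command:
  deltas:
    - [0,-0.2,-2.5,0,0,0,1]
    - [0,0,-2.5,0,0,0,1]
    - [0,0,-2.5,0,0,0,1]
    - [0,0,-2.5,0,0,0,1]
    - [0,0,-2.5,0,0,0,1]
    - [0,0,-2.5,0,0,0,1]
    - [0,0,-2.3,0,0,0,1]
    - [0,0,-1.5,0,0,0,1]
    - [0,0,-1.0,0,0,0,1]
    - [0,0,-0.4,0,0,0,1]
    - [0,0,0,0,0,0,1]
    - [0,0,0,0,0,0,-1]
  force: 12

```text
time_s: 2.45
eef_pos: [0.3778, -0.3142, 0.0395]
orientation: [0.0, 0.985, 0.173, 0.0]
force: [0.7, -0.1, -0.5]
grip_width: 0.0886
finger_force: 0.0
```

arm_command:
  deltas:
    - [0,0,0,0,0,0,-1]
    - [0,0,0,0,0,0,-1]
    - [0,0,0,0,0,0,-1]
    - [0,0,0,0,0,0,-1]
    - [0,0,0,0,0,0,-1]
    - [0,0,0,0,0,0,-1]
    - [0,0,0,0,0,0,-1]

```text
time_s: 3.15
eef_pos: [0.3775, -0.3139, 0.0388]
orientation: [0.0, 0.985, 0.173, 0.0]
force: [-0.8, 0.8, 4.4]
grip_width: 0.058
finger_force: 12.0
```

arm_command:
  deltas:
    - [0,0,2,0,0,0,-1]
    - [0,0,3.5,0,0,0,-1]
    - [0,0,3.5,0,0,0,-1]
    - [0.2,2,2,0,0,0,-1]
    - [0.4,4,0,0,0,0,-1]
    - [0.4,4,0,0,0,0,-1]
    - [0.4,4,0,0,0,0,-1]
    - [0.4,4,0,0,0,0,-1]
    - [0.4,4,0,0,0,0,-1]
    - [0.4,4,0,0,0,0,-1]
    - [0.4,4,0,0,0,0,-1]
    - [0.4,4,0,0,0,0,-1]

```text
time_s: 4.35
eef_pos: [0.4112, 0.0278, 0.1487]
orientation: [0.0, 0.985, 0.172, 0.0]
force: [1.2, -0.4, -0.6]
grip_width: 0.0582
finger_force: 12.0
```

arm_command:
  deltas:
    - [0.4,4,0,0,0,0,-1]
    - [0.4,4,0,0,0,0,-1]
    - [0.4,4,0,0,0,0,-1]
    - [0.4,3,0,0,0,0,-1]
    - [0.4,2.5,0,0,0,0,-1]
    - [0.4,1,0,0,0,0,-1]
    - [0,0,0,0,0,0,-1]
    - [0,0,0,0,0,0,-1]

```text
time_s: 5.15
eef_pos: [0.4354, 0.2104, 0.1484]
orientation: [0.0, 0.985, 0.172, -0.0]
force: [-0.3, 0.3, -0.0]
grip_width: 0.0588
finger_force: 12.0
```

arm_command:
  deltas:
    - [0,0,-2.5,0,0,0,-1]
    - [0,0,-2.5,0,0,0,-1]
    - [0,0,-2,0,0,0,-1]
    - [0,0,-1.2,0,0,0,-1]
    - [0,0,-0.8,0,0,0,-1]
    - [0,0,-0.5,0,0,0,-1]
    - [0,0,-0.5,0,0,0,-1]
    - [0,0,0,0,0,0,-1]
    - [0,0,0,0,0,0,-1]

```text
time_s: 6.05
eef_pos: [0.4356, 0.2112, 0.0491]
orientation: [-0.0, 0.985, 0.173, 0.0]
force: [0.3, -0.3, -0.8]
grip_width: 0.0586
finger_force: 12.0
```

arm_command:
  deltas:
    - [0,0,-0.1,0,0,0,-1]
    - [0,0,0,0,0,0,-1]
    - [0,0,0,0,0,0,1]
    - [0,0,0,0,0,0,1]
    - [0,0,0,0,0,0,1]
    - [0,0,1,0,0,0,1]
    - [0,0,2,0,0,0,1]
    - [0,0,4,0,0,0,1]
    - [0,0,3,0,0,0,1]
    - [0.4,-2,2,0,0,-0.09,1]
    - [0.4,-4,0,0,0,0,1]
    - [0.4,-4,0,0,0,0,1]

```text
time_s: 7.25
eef_pos: [0.4476, 0.1104, 0.1693]
orientation: [-0.0, 0.992, 0.129, 0.001]
force: [0.4, 0.6, -1.3]
grip_width: 0.0929
finger_force: 0.0
```

arm_command:
  deltas:
    - [0.5,-4,0,0,0,0,1]
    - [0.5,-4,0,0,0,0,1]
    - [0.5,-4,0,0,0,0,1]
    - [0.5,-4,0,0,0,0,1]
    - [0.5,-4,0,0,0,0,1]
    - [0.5,-4,0,0,0,0,1]
    - [0.6,-4,0,0,0,0,1]
    - [0.6,-4,0,0,0,0,1]
    - [0.6,-4,0,0,0,0,1]
    - [0.8,-4,0,0,0,0,1]
    - [0.5,-2.2,0,0,0,0,1]
    - [0,0,0,0,0,0,1]

```text
time_s: 8.45
eef_pos: [0.5084, -0.3132, 0.1679]
orientation: [0.0, 0.992, 0.127, -0.0]
force: [1.0, -0.3, -0.3]
grip_width: 0.0934
finger_force: 0.0
```

arm_command:
  deltas:
    - [-0.4,0.1,-2.5,0,0,0,1]
    - [0,0,-2.5,0,0,0,1]
    - [0,0,-2.5,0,0,0,1]
    - [0,0,-2.5,0,0,0,1]
    - [0,0,-1.5,0,0,0,1]
    - [0,0,-1,0,0,0,1]
    - [0,0,-0.5,0,0,0,1]
    - [0,0,0,0,0,0,-1]
    - [0,0,0,0,0,0,-1]
    - [0,0,0,0,0,0,-1]
    - [0,0,0,0,0,0,-1]
    - [0,0,0,0,0,0,-1]
  force: 35

```text
time_s: 9.65
eef_pos: [0.5045, -0.3099, 0.038]
orientation: [0.0, 0.992, 0.128, 0.0]
force: [-1.3, -0.3, -0.5]
grip_width: 0.0575
finger_force: 0.0
```

arm_command:
  deltas:
    - [0,0,0,0,0,0,-1]
    - [0,0,0,0,0,0,-1]
    - [0,0,0,0,0,0,-1]
    - [0,0,0,0,0,0,-1]
    - [0,0,0,0,0,0,-1]
    - [0,0,0,0,0,0,-1]

```text
time_s: 10.25
eef_pos: [0.5045, -0.31, 0.0377]
orientation: [0.0, 0.992, 0.128, 0.0]
force: [1.2, -3.2, -0.6]
grip_width: 0.0275
finger_force: 35.0
```

arm_command:
  deltas:
    - [0,0,1.5,0,0,0,-1]
    - [0,0,3,0,0,0,-1]
    - [0,0,3.5,0,0,0,-1]
    - [0.2,2,2.5,0,0,0,-1]
    - [0.4,4,0,0,0,-0.035,-1]
    - [0.4,4,0,0,0,0,-1]
    - [0.4,4,0,0,0,0,-1]
    - [0.4,4,0,0,0,0,-1]
    - [0.4,4,0,0,0,0,-1]
    - [0.4,4,0,0,0,0,-1]
    - [0.4,4,0,0,0,0,-1]
    - [0.4,4,0,0,0,0,-1]

```text
time_s: 11.45
eef_pos: [0.5379, 0.0319, 0.1432]
orientation: [-0.0, 0.994, 0.111, -0.0]
force: [1.1, 0.2, -6.3]
grip_width: 0.0275
finger_force: 35.0
```

arm_command:
  deltas:
    - [0.4,3,0,0,0,0,-1]
    - [0.4,3,0,0,0,0,-1]
    - [0.4,2.5,0,0,0,0,-1]
    - [0.3,2,0,0,0,0,-1]
    - [0,0.9,0,0,0,0,-1]
    - [0,0,0,0,0,0,-1]
    - [0,0,0,0,0,0,-1]
    - [0,0,0,0,0,0,-1]

```text
time_s: 12.25
eef_pos: [0.5533, 0.1433, 0.1428]
orientation: [0.0, 0.994, 0.11, -0.0]
force: [0.4, -0.2, -7.1]
grip_width: 0.0276
finger_force: 35.0
```

arm_command:
  deltas:
    - [0,0,-2.5,0,0,0,-1]
    - [0,0,-2.5,0,0,0,-1]
    - [0,0,-2,0,0,0,-1]
    - [0,0,-1.2,0,0,0,-1]
    - [0,0,-0.8,0,0,0,-1]
    - [0,0,-0.6,0,0,0,-1]
    - [0,0,0,0,0,0,-1]
    - [0,0,0,0,0,0,-1]

```text
time_s: 13.05
eef_pos: [0.5538, 0.1442, 0.0474]
orientation: [-0.0, 0.994, 0.111, 0.0]
force: [0.5, 0.1, -5.4]
grip_width: 0.0278
finger_force: 35.0
```

arm_command:
  deltas:
    - [0,0,-0.1,0,0,0,-1]
    - [0,0,0,0,0,0,-1]
    - [0,0,0,0,0,0,0.2]
    - [0,0,0,0,0,0,0.2]
    - [0,0,0,0,0,0,0.2]
    - [0,0,1,0,0,0,0.2]
    - [0,0,2,0,0,0,0.2]
    - [0,0,4,0,0,0,0.5]
    - [0,0,3,0,0,0,0.8]
    - [-2,-3,0,0,0,0,1]
    - [-2,-3.5,0,0,0,0,1]
    - [-2,-3.5,0,0,0,0,1]

```text
time_s: 14.25
eef_pos: [0.4927, 0.0434, 0.1467]
orientation: [0.0, 0.994, 0.111, 0.001]
force: [0.7, -1.1, -0.6]
grip_width: 0.0903
finger_force: 0.0
```

arm_command:
  deltas:
    - [-2,-3,0,0,0,0,1]
    - [-2,-3,0,0,0,0,1]
    - [-1.5,-2.5,0,0,0,0,1]
    - [-0.7,-1.1,0,0,0,0,1]
    - [0,0,0,0,0,0,1]
    - [0,0,0,0,0,0,1]
  force: 25

```text
time_s: 14.85
eef_pos: [0.4319, -0.0515, 0.1461]
orientation: [-0.0, 0.994, 0.11, 0.0]
force: [0.0, 0.5, -0.1]
grip_width: 0.0931
finger_force: 0.0
```

arm_command:
  deltas:
    - [0,0,-2.5,0,0,0,1]
    - [0,0,-2.5,0,0,0,1]
    - [0,0,-2.5,0,0,0,1]
    - [0,0,-1.5,0,0,0,1]
    - [0,0,-1,0,0,0,1]
    - [0,0,-0.6,0,0,0,1]
    - [0,0,0,0,0,0,-1]
    - [0,0,0,0,0,0,-1]
    - [0,0,0,0,0,0,-1]
    - [0,0,0,0,0,0,-1]
    - [0,0,0,0,0,0,-1]

```text
time_s: 15.95
eef_pos: [0.4316, -0.0519, 0.04]
orientation: [0.0, 0.994, 0.111, 0.0]
force: [0.6, 0.4, 0.0]
grip_width: 0.0573
finger_force: 0.0
```

arm_command:
  deltas:
    - [0,0,0,0,0,0,-1]
    - [0,0,0,0,0,0,-1]
    - [0,0,0,0,0,0,-1]
    - [0,0,0,0,0,0,-1]
    - [0,0,0,0,0,0,-1]

```text
time_s: 16.45
eef_pos: [0.4314, -0.0518, 0.0397]
orientation: [-0.0, 0.994, 0.111, 0.0]
force: [-1.4, 0.5, 0.9]
grip_width: 0.0357
finger_force: 25.0
```

arm_command:
  deltas:
    - [0,0,1.5,0,0,0,-1]
    - [0,0,3,0,0,0,-1]
    - [0,0,3.5,0,0,0,-1]
    - [0.5,1.5,2.5,0,0,0,-1]
    - [1.2,3.5,0,0,0,0,-1]
    - [1.2,3.5,0,0,0,0,-1]
    - [1.2,3.5,0,0,0,0,-1]
    - [1.2,3.5,0,0,0,0,-1]
    - [1.2,3.5,0,0,0,0,-1]
    - [1.2,3.5,0,0,0,0,-1]
    - [1.2,3,0,0,0,0,-1]
    - [0.7,2,0,0,0,0,-1]

```text
time_s: 17.65
eef_pos: [0.5277, 0.2251, 0.144]
orientation: [0.0, 0.994, 0.111, -0.0]
force: [-0.2, -0.2, -2.4]
grip_width: 0.0354
finger_force: 25.0
```

arm_command:
  deltas:
    - [0.5,0.8,0,0,0,0,-1]
    - [0,0,0,0,0,0,-1]
    - [0,0,0,0,0,0,-1]

```text
time_s: 17.95
eef_pos: [0.5322, 0.2305, 0.1444]
orientation: [0.0, 0.994, 0.111, -0.0]
force: [-0.1, -0.2, -1.9]
grip_width: 0.0353
finger_force: 25.0
```

arm_command:
  deltas:
    - [0.1,0,-2.5,0,0,0,-1]
    - [0,0,-2.5,0,0,0,-1]
    - [0,0,-2,0,0,0,-1]
    - [0,0,-1.2,0,0,0,-1]
    - [0,0,-0.8,0,0,0,-1]
    - [0,0,-0.6,0,0,0,-1]
    - [0,0,0,0,0,0,-1]
    - [0,0,0,0,0,0,-1]

```text
time_s: 18.75
eef_pos: [0.5337, 0.2312, 0.0494]
orientation: [-0.0, 0.994, 0.111, 0.0]
force: [0.7, 0.2, -2.0]
grip_width: 0.0354
finger_force: 25.0
```

arm_command:
  deltas:
    - [0,0,-0.1,0,0,0,-1]
    - [0,0,0,0,0,0,-1]
    - [0,0,0,0,0,0,0.2]
    - [0,0,0,0,0,0,0.2]
    - [0,0,0,0,0,0,0.2]
    - [0,0,1,0,0,0,0.2]
    - [0,0,2,0,0,0,0.2]
    - [0,0,4,0,0,0,0.5]
    - [0,0,3,0,0,0,0.8]
    - [0.2,-3,0,0,0,0.13,1]
    - [0.2,-3.5,0,0,0,0.13,1]
    - [0.2,-3.5,0,0,0,0,1]

```text
time_s: 19.95
eef_pos: [0.5394, 0.1303, 0.1488]
orientation: [0.0, 0.97, 0.241, 0.001]
force: [0.3, 0.3, 0.0]
grip_width: 0.0909
finger_force: 0.0
```

arm_command:
  deltas:
    - [0.2,-3.5,0,0,0,0,1]
    - [0.2,-3.5,0,0,0,0,1]
    - [0.2,-3.5,0,0,0,0,1]
    - [0.2,-3.3,0,0,0,0,1]
    - [0.2,-2.5,0,0,0,0,1]
    - [0.3,-1.5,0,0,0,0,1]
    - [0,0,0,0,0,0,1]
    - [0,0,0,0,0,0,1]

```text
time_s: 20.75
eef_pos: [0.5525, -0.0463, 0.1479]
orientation: [-0.0, 0.971, 0.238, 0.0]
force: [-0.3, 1.0, -0.1]
grip_width: 0.0927
finger_force: 0.0
```

arm_command:
  deltas:
    - [0,-0.1,-2.5,0,0,0,1]
    - [0,0,-2.5,0,0,0,1]
    - [0,0,-2.5,0,0,0,1]
    - [0,0,-1.7,0,0,0,1]
    - [0,0,-1.2,0,0,0,1]
    - [0,0,-0.6,0,0,0,1]
    - [0,0,0,0,0,0,-1]
    - [0,0,0,0,0,0,-1]
    - [0,0,0,0,0,0,-1]
    - [0,0,0,0,0,0,-1]
    - [0,0,0,0,0,0,-1]
    - [0,0,0,0,0,0,-1]

```text
time_s: 21.95
eef_pos: [0.5525, -0.0478, 0.0379]
orientation: [-0.0, 0.971, 0.239, 0.0]
force: [1.4, -3.3, 3.3]
grip_width: 0.0499
finger_force: 24.2
```

arm_command:
  deltas:
    - [0,0,0,0,0,0,-1]
    - [0,0,0,0,0,0,-1]
    - [0,0,0,0,0,0,-1]

```text
time_s: 22.25
eef_pos: [0.5525, -0.0479, 0.0379]
orientation: [0.0, 0.971, 0.239, 0.0]
force: [-2.0, -0.2, 4.9]
grip_width: 0.0498
finger_force: 25.0
```

arm_command:
  deltas:
    - [0,0,1.5,0,0,0,-1]
    - [0,0,3,0,0,0,-1]
    - [0,0,3.5,0,0,0,-1]
    - [-0.7,1,2.5,0,0,0,-1]
    - [-1.5,2.5,0,0,0,-0.1,-1]
    - [-1.5,2.5,0,0,0,-0.1,-1]
    - [-1.5,2.5,0,0,0,-0.06,-1]
    - [-1.5,2.5,0,0,0,0,-1]
    - [-1.5,2.5,0,0,0,0,-1]
    - [-1.5,2.5,0,0,0,0,-1]
    - [0,1,0,0,0,0,-1]
    - [0,0,0,0,0,0,-1]

```text
time_s: 23.45
eef_pos: [0.4554, 0.1231, 0.1434]
orientation: [-0.0, 0.994, 0.112, 0.0]
force: [0.3, -0.1, -2.1]
grip_width: 0.05
finger_force: 25.0
```

arm_command:
  deltas:
    - [0,0,0,0,0,0,-1]
    - [0,0,-2.5,0,0,0,-1]
    - [0,0,-2.5,0,0,0,-1]

```text
time_s: 23.75
eef_pos: [0.4562, 0.1213, 0.0926]
orientation: [0.0, 0.994, 0.11, 0.001]
force: [0.4, 0.3, -2.3]
grip_width: 0.0504
finger_force: 25.0
```

arm_command:
  deltas:
    - [0,0,-1.8,0,0,0,-1]
    - [0,0,-1.2,0,0,0,-1]
    - [0,0,-0.8,0,0,0,-1]
    - [0,0,-0.6,0,0,0,-1]
    - [0,0,0,0,0,0,-1]
    - [0,0,-0.2,0,0,0,-1]
    - [0,0,0,0,0,0,-1]

```text
time_s: 24.45
eef_pos: [0.4556, 0.1222, 0.047]
orientation: [-0.0, 0.994, 0.111, 0.0]
force: [-0.3, 0.2, -1.0]
grip_width: 0.0499
finger_force: 25.0
```

arm_command:
  deltas:
    - [0,0,0,0,0,0,0.3]
    - [0,0,0,0,0,0,0.3]
    - [0,0,0,0,0,0,0.3]
    - [0,0,1,0,0,0,0.3]
    - [0,0,2,0,0,0,0.3]
    - [0,0,4,0,0,0,0.3]
    - [0,0,5,0,0,0,1]
    - [-1,-4,3,0,0,0,1]
    - [-1,-4,0,0,0,0,1]
    - [-1,-4,0,0,0,0,1]
    - [-1,-4,0,0,0,0,1]
    - [0,-4,0,0,0,0,1]

```text
time_s: 25.65
eef_pos: [0.4146, -0.0784, 0.1974]
orientation: [0.0, 0.994, 0.111, 0.001]
force: [1.6, -1.0, -0.3]
grip_width: 0.0925
finger_force: 0.0
```

arm_command:
  deltas:
    - [0,-4,0,0,0,0,1]
    - [0,-4,0,0,0,0,1]
    - [0,-4,0,0,0,0,1]
    - [0,-4,0,0,0,0,1]
    - [0,0,0,0,0,0,1]
    - [0,0,0,0,0,0,1]
    - [0,0,0,0,0,0,1]

```text
time_s: 26.35
eef_pos: [0.4157, -0.2363, 0.1965]
orientation: [-0.0, 0.994, 0.111, 0.0]
force: [-0.5, -0.3, -0.6]
grip_width: 0.093
finger_force: 0.0
```

Run:
```python
from h import *
p,d=grab_frame("top");cv2.imwrite("pics/top1.png",p);cm=cam("top");P=cloud(cm,d)
for n,c,h in[("ring",(.4359,.2097),.044),("bar",(.5532,.1437),.044),("cup",(.5331,.2312),.048),("mould",(.4556,.1218),.046)]:
    m=(np.hypot(P[...,0]-c[0],P[...,1]-c[1])<.052)&(abs(P[...,2]-h)<.007)&(d>0)
    k,l,st,_=cv2.connectedComponentsWithStats(m.astype(np.uint8),connectivity=8)
    q=np.argwhere((l>0)&(st[l,4]>40))[:,::-1]
    r=cv2.minAreaRect((plane(cm,q,h)[:,:2]*1000).astype(np.float32));print(n,np.round(r[0],1),"want",c,np.round(r[1],1),round(r[2],1),"z",np.median(P[q[:,1],q[:,0],2]).round(4))
for n,c,h in[("block",(.638,-.324),.038),("disc",(.5403,-.1926),.036)]:
    m=(np.hypot(P[...,0]-c[0],P[...,1]-c[1])<.05)&(abs(P[...,2]-h)<.007);print(n,np.median(P[m],0))
cv2.imwrite("pics/top1c.png",cv2.resize(p[140:300,110:270],None,fx=3.5,fy=3.5))
```

```text
ring [436.9 209. ] want (0.4359, 0.2097) [59.  58.4] 3.3 z 0.0436
bar [551.4 142.1] want (0.5532, 0.1437) [74.1 28.4] 12.7 z 0.0437
cup [534.2 229.6] want (0.5331, 0.2312) [33.3 34.9] 0.8 z 0.0471
mould [457.  121.1] want (0.4556, 0.1218) [50.7 50.4] 12.3 z 0.0458
block [ 0.63820127 -0.32426684  0.03768229]
disc [ 0.54027025 -0.19225663  0.03579364]
```

View pics/top1c.png

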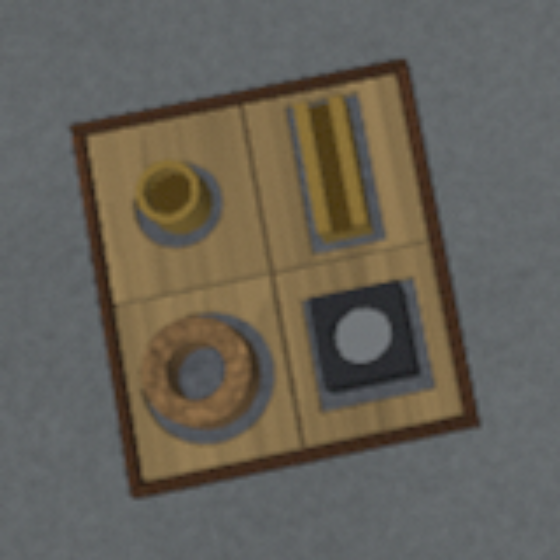

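The crop shows all four pieces upright in their own wells: cup (175,195), bar (335,170), ring (200,370) and mould (365,335). They are within 3 mm of centre, their tops are at the seated height, and the decoys haven't moved.

```bash
python3 -c "
from station import workorder;print(workorder.sign_off())"
```

```text
the job is handed in; nothing more can be done
None
```

The four kit pieces are in their wells, upright and fully down by the last camera check (within about 3 mm of centre). The solid block and cork disc have not moved, and I handed the job in at about 26 s; the sign-off gave no verdict.

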